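# Index the block stage four clicks and pin it

## Robot

A 6-joint arm with a two-finger parallel gripper is mounted at the origin on a cart in front of the work surface, level with it; the furniture and walls round the work are solid. World frame = base frame: x ahead of the robot, y to its left, z up, the work surface at z = 0. Lengths are in m, angles in degrees, forces in N, time in s.
With the tool pointing down it reaches from about 0.4 to 0.825 m from the base axis. Payload 7 kg.
Tool frame: the origin (TCP) lies midway between the tips of the shut fingers; the grasp point (between the pads) lies 19 mm behind it; z points along the fingers, y is the line along which they close (so a half turn about z gives the same grasp; the last joint's range is limited). The gripper opens to 88 mm and grips with 3 to 60 N. Pads are 19 mm wide; open, the fingers measure 130 mm over their backs; the gripper's body (78 mm by 193 mm) begins 47 mm behind the grasp point.
Start: joints at [-60.098, 20.546, 0.682, 0, -70.136, -16.507], TCP at [0.156, -0.657, 0.227] pointing down, gripper open.
Joint ranges: [-176.03, 176.03], [-82.01, 121.73], [-58.28, 71.71], [-173.87, 95.51], [-174.79, -0.11], [-173.66, 173.66]. Speed limits (degrees/s): [136.94, 136.94, 172.46, 180, 180, 180].

## Interface

Orientations are given as [roll, pitch, yaw] about the fixed x, y, z axes, in that order (R = Rz(yaw) Ry(pitch) Rx(roll)).
In Python, from plant import r gives the robot as it stands.
- The arm moves only by the tool drive_tool, never from a script. Its argument "commands" is a list of rows, each an object of numbers: "hand": the closure, from 0 (fully open) to 1 (shut); "tx", "ty", "tz": the shift along the world's x, y, z scaled (see below); "turn": the turn about the world's z scaled (see below). A call has 1 to 10 rows; each row is the pose to reach, as a shift and turn from the pose commanded when the call began; what a row does not reach only later rows make up. The controller multiplies each number of a shift by 0.6 m and each number of a turn by 90 degrees. A row lasts 1/10 s, in which the tool goes at most 50 mm and 8.59 degrees, less where a joint would pass 70% of its speed; a pose out of reach is approached as far as the arm can. A call with a number of a shift or a turn outside -1 to 1 is refused whole. A call with a gripper value outside its range is refused whole. The fingers move at their own pace and stop on an object; "grip_force" is the grip in N (left out, the last holds). Time passes only in rows, so rows that repeat a pose let the fingers close. It gives the time, the measured TCP pose, the force, the opening and the grip force at its end, in the units of the state.
- r.get_state(): the state, without advancing time (a new reading comes with each control period).
- r.capture(name): name is "scene" or "top" or "wrist"; returns a dict with "frame" (384x512x3 uint8, red, green, blue), "fx", "fy", "cx", "cy" (pixels), "world_from_camera" (4x4, takes a point from camera to world coordinates); the wrist camera has in their place "T_tool_cam" (4x4, takes a point from camera to tool coordinates, whose origin is the TCP and whose axes are the flange's). Camera axes: x right, y down, z forward; pixel columns grow to the right and rows downward; lengths in m; the calibration is good to about 2 mm. A picture is of the moment at which its call begins: read the wrist's pose just before it. There is no depth.
- r.close_job(): hands the job in; it is judged then, once.
Trained networks look in the newest picture that a camera, given by its name, has taken for a name from the list of things; names that differ only in an ending like _2 or _b are one class to them, and where a whole thing is asked for, a point or a joint stands for the part that bears it (a point fixed in the world has none). Each returns a list of dicts, best first, with "score" (0 to 1); they miss things now and then, are a little off and sometimes report something else, mostly with a low value. They report only what shows in the picture. A call takes as long as a camera call. They do not tell look-alikes from the thing itself.
- r.trace(label, camera): "pixels" (384x512 bool, what is visible of it) and "extent" ([left, top, right, bottom] in pixels, round what is visible of it).
The state is a dict: "time_s": time; "joints": joint angles; "qd": joint speeds; "joint_torque": joint torques, N m; "tcp_pos": TCP position; "eef_rot": TCP orientation; "contact_force": force on the tool from outside, world axes, zero at the start; "moment": the same for the moment, N m; "gripper_width": finger opening in m; "gripper_force": force on a finger pad.
Only numpy, scipy, OpenCV 4.12 (cv2) and the standard library are available. Lean on these libraries where they do the work, as an engineer would, in place of code of your own. Each camera call takes 0.05 s, during which the arm holds its last target. There are 200 camera calls.

## Task

The square reference block on the small indexing stage needs a fresh spot for its next hardness reading: with a fingertip, gently push one of the stage's three spokes so that the table turns clockwise, seen from above, by exactly four clicks, never over to a fifth and never a click backwards. Then press the lock pin at the front of the stage fully home, so that the table can no longer turn. Push only, do not grip the spokes; leave the block seated and untouched in its nest and do not disturb the things standing round the stage.

Things in the scene. Friction and masses are not known exactly. Their poses are not given: they have to be found in the camera images.
- index_stage: indexing stage, fixed. Dark steel base plate 228 x 150 x 10 mm (x from -108 to 120). Origin: on the table's vertical turning axis, at bench level. x points to its back (detent plunger block, 28 mm high, 65 to 121 mm from the axis), -x to its front (lock pin), z up. On the base a toothed ring (24 teeth, outer radius 69 mm, top 22 mm high), a neck, and the table plate with three spokes in its rim
- index_table (a joint): table angle in rad, 0 at the start, + clockwise seen from above. A spring roller clicks in every 15 degrees (0.262); four clicks = 1.047. Leaving a click takes 3 to 4 N at 80 mm on a spoke; about half-way the table snaps on into the next click by itself, ahead of the finger, and stays there. Do not push a spoke over 5 degrees beyond where it rests in the fourth click
- spoke_front (a point): point on the front spoke's axis, 80 mm from the turning axis, 63 mm above the bench; turns with the table. Spokes: level steel rods 10 mm thick, 120 degrees apart, bare from 42 to 88 mm from the turning axis, a black 16 mm ball at the end (centre at 96 mm). A fingertip 53 mm above the bench clears all that is below. Starts 195 degrees anticlockwise from the stage's x axis
- spoke_right (a point): the same point on the second spoke, at the start 315 degrees anticlockwise from the stage's x axis
- spoke_left (a point): the same point on the third spoke, at the start 75 degrees anticlockwise from the stage's x axis
- lock_pin (a joint): how far the lock pin is pressed down, in m: 0 raised (start), 0.008 home on its stop. Moves straight down with about 3 N of friction and stays where it is left. It can go home only while the table rests in a click: its nose passes between two teeth and then blocks the table
- lock_pin_top (a point): centre of the top of the lock pin's round knurled steel head, 20 mm across, 66 mm in front of the turning axis (on the stage's -x axis), 49 mm above the bench when raised, 41 when home; bracket below it 36 mm high. At the start the front spoke stands 15 degrees beside it and partly above it; four clicks on, the nearest spoke is 45 degrees away
- ref_block_center (a point): centre of the square steel reference block, 50 x 50 x 10 mm, loose, lying between eight dowel pins (6 mm high) on the round table plate (radius 38 mm, top 69 mm above the bench); the block's top is 79 mm above the bench; it turns with the table
- round_block: round steel test block, 64 mm across, 15 mm high, loose, to the right of the stage; origin: centre of its underside. Farther right (y below -0.43, x above 0.41) stands a large fixed tester 0.64 m high whose eyepiece head overhangs to x = 0.33 from 0.45 m up, with a camera box at y below -0.31, 0.41 m up; keep the arm clear of it
- specimen: black resin-mounted specimen, a disc 30 mm across, 16 mm high, loose behind the stage; origin: centre of its underside
- specimen_b: another black resin-mounted specimen, 30 mm across, 18 mm high, loose behind the stage; origin: centre of its underside. Farther left (y above 0.12, x above 0.42) stands a tall fixed tester with bars at 0.2 m height; keep the arm clear of it
- magnifier: folded black pocket magnifier, 50 x 36 x 18 mm, loose behind the stage; origin: centre of its underside
There are look-alikes about, which are no part of the job. Leave any purple look-alike of the part that bears ref_block_center alone.

How it is judged (in metres and radians):
On the way, in this order (a step that is already met when the one before it is completed fails the run):
1. the table has been turned four clicks clockwise and rests in the fourth, the lock pin still up (value of joint index_table between 0.995 and 1.1 rad and value of joint lock_pin below 0.003 m), for 0.2 s.
2. the lock pin is pressed home (value of joint lock_pin above 0.007 m), for 0.2 s.
At the end, for the whole second after the job is handed in: the table rests four clicks clockwise from its start (60 degrees, within 3), the lock pin is down by at least 7 of its 8 mm, and the block lies flat in its nest (value of joint index_table between 0.995 and 1.1 rad and velocity of joint index_table between -0.05 and 0.05 rad/s and value of joint lock_pin above 0.007 m and z of ref_block_center in the frame of index_stage below 0.076 m and horizontal distance between ref_block_center and index_stage below 0.004 m); the robot touches nothing.
It fails at once if the table was turned past the fourth click (towards a fifth) or backwards (value of joint index_table above 1.178 rad or value of joint index_table below -0.131 rad).
It fails at once if the table or its spokes were gripped or shoved hard (over 15 N) (contact force between the fingers and index_table above 15 N).
It fails at once if the reference block was touched (contact force between any of the arm, the fingers and ref_block above 0.5 N).
It fails at once if the reference block was lifted out of its nest (z of ref_block_center in the frame of index_stage above 0.08 m).
It fails at once if a thing standing round the stage was moved by over 15 mm (distance of any of round_block, specimen, specimen_b, magnifier from where it was at the start of the episode above 0.015 m).
It also fails if it takes over 51 s, if anything falls off the work surface, if the arm or the gripper's body presses on something with over 40 N, if the wrist force passes 120 N, or if a joint passes its speed limit or range.

## Working session

There is one attempt and no reset: what is moved stays moved. The work goes in short steps, Python scripts to look and compute and a tool call to move; the robot and the scene stay as the last step left them, time stands still between calls to the robot, and variables do not carry over. Pictures are saved under pics/ and viewed, at most 10 in all, crops included, and the job is handed in when it is done.

Besides the shell and the picture viewer there is one more tool, called after "Emit:" as a command line: name --argument value ..., lists and objects as JSON in quotes. drive_tool: Moves the arm, as the interface text tells. Its arguments: {"type":"object","properties":{"commands":{"type":"array"},"grip_force":{"type":"number"}},"required":["commands"]}

```bash
mkdir -p pics; cat > h.py <<'E'
import numpy as np, cv2
from plant import r
def ray(c,u,v,z):
    T=np.array(c["world_from_camera"]); d=T[:3,:3]@np.array([(u-c["cx"])/c["fx"],(v-c["cy"])/c["fy"],1]); o=T[:3,3]
    return o+d*(z-o[2])/d[2]
def proj(c,p):
    T=np.linalg.inv(np.array(c["world_from_camera"])); q=T[:3,:3]@np.array(p)+T[:3,3]
    return np.array([c["fx"]*q[0]/q[2]+c["cx"],c["fy"]*q[1]/q[2]+c["cy"]])
E
python3 - <<'E'
from h import *
s=r.get_state(); print(s["time_s"],s["tcp_pos"],s["eef_rot"],s["contact_force"])
ims=[]
for n in("scene","top"):
    c=r.capture(n); ims.append(c["frame"][:,:,::-1]); print(n,c["fx"],np.round(c["world_from_camera"],3).tolist())
    cv2.imwrite(f"pics/{n}0.png",cv2.resize(ims[-1],(800,600),interpolation=cv2.INTER_CUBIC))
    for l in("index_stage","index_table","lock_pin","spoke_front","ref_block_center","round_block","specimen","magnifier"):
        for d in r.trace(l,n)[:3]:
            y,x=np.nonzero(d["pixels"]); 
            print(n,l,round(d["score"],2),d["extent"],x.mean().round(1),y.mean().round(1), ray(c,x.mean(),y.mean(),.06).round(3)) if len(x) else 0
E
```

```text
0.0 [ 0.15623087 -0.65616772  0.22564215] [ 1.79906041e+02 -7.74108271e-03 -1.66614614e+02] [-0.00354496  0.56724844  0.52865853]
scene 388.37567636915855 [[-0.848, -0.396, 0.354, 0.328], [-0.53, 0.611, -0.587, 0.386], [0.016, -0.686, -0.728, 0.685], [0.0, 0.0, 0.0, 1.0]]
scene index_stage 0.82 [224.3, 157.4, 339.0, 254.2] 281.7 210.2 [ 0.541 -0.106  0.06 ]
scene index_table 0.56 [244.9, 161.1, 326.7, 230.5] 281.2 204.9 [ 0.549 -0.119  0.06 ]
scene index_table 0.47 [283.3, 152.2, 313.0, 176.5] 300.2 162.5 [ 0.575 -0.261  0.06 ]
scene lock_pin 0.47 [304.8, 207.4, 314.3, 214.9] 307.8 210.5 [ 0.494 -0.135  0.06 ]
scene spoke_front 0.82 [248.5, 156.5, 332.2, 230.4] 281.1 204.6 [ 0.55  -0.119  0.06 ]
scene spoke_front 0.48 [231.3, 150.7, 253.6, 169.2] 242.0 161.8 [ 0.693 -0.187  0.06 ]
scene ref_block_center 0.94 [204.9, 255.3, 239.4, 281.7] 222.9 268.3 [0.565 0.077 0.06 ]
scene ref_block_center 0.8 [258.9, 261.4, 293.2, 294.0] 276.9 276.6 [0.472 0.038 0.06 ]
scene ref_block_center 0.72 [269.7, 176.4, 301.7, 198.3] 285.1 187.3 [ 0.567 -0.169  0.06 ]
scene round_block 0.81 [283.8, 151.3, 3
[... 841 characters left out ...]
0.562 -0.153  0.06 ]
top spoke_front 0.54 [245.3, 162.4, 262.4, 173.0] 254.1 170.5 [ 0.686 -0.072  0.06 ]
top ref_block_center 0.68 [288.9, 222.8, 319.5, 250.9] 301.8 236.4 [ 0.565 -0.157  0.06 ]
top ref_block_center 0.67 [195.1, 264.1, 232.2, 300.1] 212.8 280.1 [0.488 0.003 0.06 ]
top ref_block_center 0.64 [174.7, 208.9, 208.3, 243.1] 192.1 227.0 [0.583 0.041 0.06 ]
top round_block 0.72 [364.4, 205.7, 400.3, 239.1] 382.1 220.6 [ 0.593 -0.302  0.06 ]
top specimen 0.72 [281.1, 149.2, 293.6, 165.3] 288.4 156.2 [ 0.713 -0.135  0.06 ]
top specimen 0.63 [244.4, 164.4, 260.7, 173.4] 254.2 170.0 [ 0.687 -0.072  0.06 ]
top magnifier 0.6 [326.3, 142.4, 347.4, 169.5] 338.8 155.5 [ 0.713 -0.228  0.06 ]
```

```bash
python3 - <<'E'
import cv2
i=cv2.imread("pics/top0.png"); # scale 1.5625
c=i[200:500,340:660]; cv2.imwrite("pics/topc.png",cv2.resize(c,(640,600),interpolation=cv2.INTER_CUBIC))
E
```

```text
(no output)
```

View pics/topc.png

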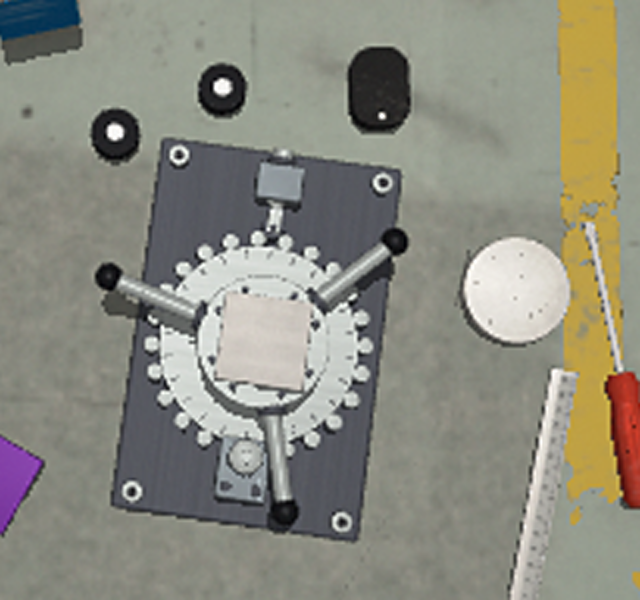

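View pics/scene0.png

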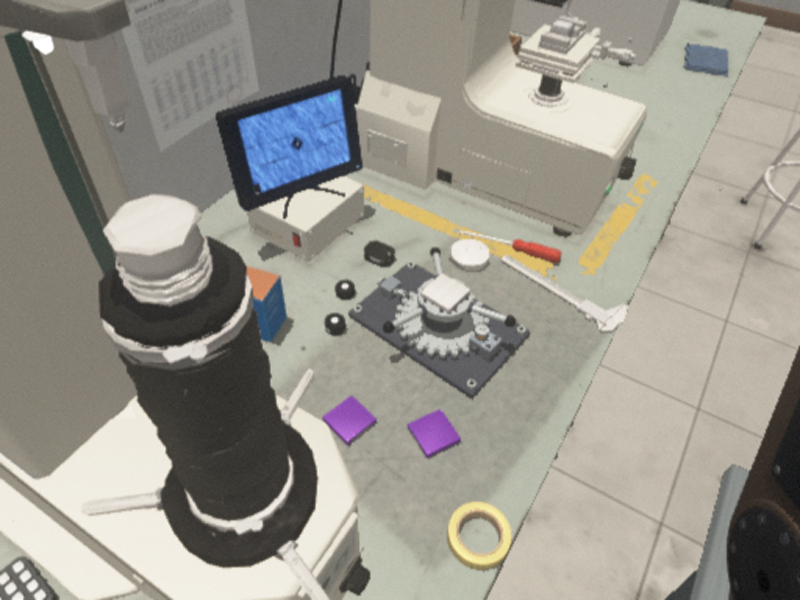

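The top crop shows the stage centred near crop (263,340). The spoke balls are at (109,276), (395,241) and (284,511), and the lock pin head is at (245,456). The purple blocks stand well off to the left. I'll fit the stage pose from these points.

```bash
cat >> h.py <<'E'
from scipy.optimize import least_squares
def P(p,q):
    x,y,a=p; c,s=np.cos(a),np.sin(a); return np.array([x+c*q[0]-s*q[1],y+s*q[0]+c*q[1],q[2]])
def pol(r,d,z): return np.array([r*np.cos(np.radians(d)),r*np.sin(np.radians(d)),z])
def fit(c,obs,p0):
    f=lambda p:np.concatenate([proj(c,P(p,q))-u for q,u in obs])
    s=least_squares(f,p0,loss="soft_l1"); return s.x,f(s.x).reshape(-1,2)
E
python3 - <<'E'
from h import *
c=r.capture("top")
ob=[(pol(96,195,63),(284,511)),(pol(96,315,63),(395,241)),(pol(96,75,63),(109,276)),((-66,0,49),(245,456)),((0,0,79),(263,340)),
((120,75,10),(162,138)),((120,-75,10),(400,170)),((-108,-75,10),(357,542)),((-108,75,10),(111,507))]
ob=[(np.array(q)/1000,(np.array([u[0]/2+340,u[1]/2+200])+.5)/1.5625-.5) for q,u in ob]
p,e=fit(c,ob,[.56,-.15,-.1]); print(p,np.degrees(p[2]),e.round(1).tolist())
for d in(195,135):
    print(d,P(p,pol(.077,d,.063)).round(3))
print("pin",P(p,(-.066,0,.049)))
# finger contact: TCP offset 27mm+10 back (ccw) from spoke
E
```

```text
[ 0.56359149 -0.15606684 -0.14304933] -8.196122795946652 [[0.1, -0.1], [-0.5, 0.2], [-0.2, 0.3], [0.2, 0.1], [0.2, 0.2], [-0.2, -0.5], [0.7, -0.3], [0.3, 0.2], [-0.5, -0.2]]
195 [ 0.487 -0.165  0.063]
135 [ 0.517 -0.094  0.063]
pin [ 0.49826563 -0.14665775  0.049     ]
```

Emit:
drive_tool --commands '[{"tx":0.29,"ty":0.478,"tz":0,"turn":-0.073,"hand":1},{"tx":0.29,"ty":0.478,"tz":0,"turn":-0.073,"hand":1},{"tx":0.29,"ty":0.478,"tz":0,"turn":-0.073,"hand":1},{"tx":0.29,"ty":0.478,"tz":0,"turn":-0.073,"hand":1},{"tx":0.29,"ty":0.478,"tz":0,"turn":-0.073,"hand":1},{"tx":0.29,"ty":0.478,"tz":0,"turn":-0.073,"hand":1},{"tx":0.29,"ty":0.478,"tz":0,"turn":-0.073,"hand":1},{"tx":0.29,"ty":0.478,"tz":0,"turn":-0.073,"hand":1},{"tx":0.29,"ty":0.478,"tz":0,"turn":-0.073,"hand":1},{"tx":0.29,"ty":0.478,"tz":0,"turn":-0.073,"hand":1}]' --grip_force 10

```text
time_s: 1.95
tcp_pos: [0.3302, -0.3702, 0.2266]
eef_rot: [-180.0, 0.0, -173.2]
contact_force: [-0.2, -0.3, 0.3]
gripper_width: 0.013
gripper_force: 0.0
```

Emit:
drive_tool --commands '[{"tx":0.272,"ty":0.258,"tz":-0.128,"hand":1},{"tx":0.272,"ty":0.258,"tz":-0.128,"hand":1},{"tx":0.272,"ty":0.258,"tz":-0.128,"hand":1},{"tx":0.272,"ty":0.258,"tz":-0.128,"hand":1},{"tx":0.272,"ty":0.258,"tz":-0.128,"hand":1},{"tx":0.272,"ty":0.258,"tz":-0.128,"hand":1},{"tx":0.272,"ty":0.258,"tz":-0.128,"hand":1}]'

```text
invalid input
```

```bash
python3 - <<'E'
from h import *
s=r.get_state(); print(s["time_s"],s["tcp_pos"],s["eef_rot"],s["gripper_width"],s["joints"],s["contact_force"])
w=r.capture("wrist"); t=r.capture("top"); print(np.round(w["T_tool_cam"],3).tolist(), w["fx"])
a=w["frame"][:,:,::-1]; b=t["frame"][120:340,200:420,::-1]
b=cv2.resize(b,(384,384)); cv2.imwrite("pics/a1.png",cv2.resize(np.hstack([a,b]),(798,342)))
E
```

```text
1.95 [ 0.33018495 -0.37018775  0.22663117] [-1.79993810e+02  1.88115242e-03 -1.73184595e+02] 0.013027001278970326 [-2.55187711e+01  3.49224260e+00 -2.13304745e+01  4.65435493e-03
 -6.51723827e+01 -5.76677777e+01] [-0.23231225 -0.30799713  0.31894052]
[[-0.0, -0.955, -0.296, 0.08], [1.0, -0.0, -0.0, 0.0], [0.0, -0.296, 0.955, -0.158], [0.0, 0.0, 0.0, 1.0]] 330.43011027301213
```

View pics/a1.png

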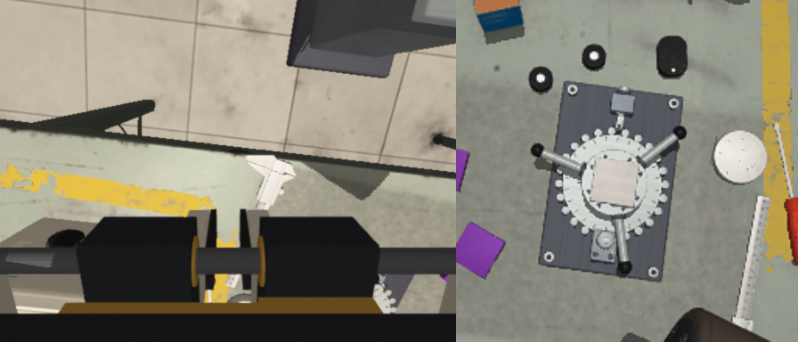

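The wrist view only shows the fingers and the floor. The top view still shows the stage unchanged, with the pin at about (604,240) beside the front spoke. The last move was refused, probably because it had no "turn", so I'll send full rows.

Emit:
drive_tool --commands '[{"tx":0.272,"ty":0.258,"tz":-0.128,"turn":0,"hand":1},{"tx":0.272,"ty":0.258,"tz":-0.128,"turn":0,"hand":1},{"tx":0.272,"ty":0.258,"tz":-0.128,"turn":0,"hand":1},{"tx":0.272,"ty":0.258,"tz":-0.128,"turn":0,"hand":1},{"tx":0.272,"ty":0.258,"tz":-0.128,"turn":0,"hand":1},{"tx":0.272,"ty":0.258,"tz":-0.128,"turn":0,"hand":1},{"tx":0.272,"ty":0.258,"tz":-0.128,"turn":0,"hand":1}]' --grip_force 10

```text
time_s: 2.75
tcp_pos: [0.4934, -0.2153, 0.1489]
eef_rot: [180.0, -0.1, -173.2]
contact_force: [-0.2, -0.3, 0.5]
gripper_width: 0.0008
gripper_force: 0.0
```

```bash
python3 - <<'E'
from h import *
s=r.get_state(); print(s["time_s"],s["tcp_pos"],s["eef_rot"],s["gripper_width"],s["joints"],s["contact_force"])
w=r.capture("scene"); t=r.capture("top")
a=w["frame"][120:300,200:380,::-1]; b=t["frame"][160:340,220:400,::-1]
cv2.imwrite("pics/a2.png",np.hstack([cv2.resize(x,(400,400),interpolation=cv2.INTER_CUBIC) for x in(a,b)]))
E
```

```text
2.75 [ 0.49342368 -0.21526176  0.14889368] [ 1.79983973e+02 -1.14544068e-01 -1.73164988e+02] 0.000784206918945578 [-2.69527397e+00  1.15800699e+01 -2.27170104e+01  3.81833791e-03
 -5.58185366e+01 -8.04718787e+01] [-0.20994944 -0.29191038  0.53263708]
```

View pics/a2.png

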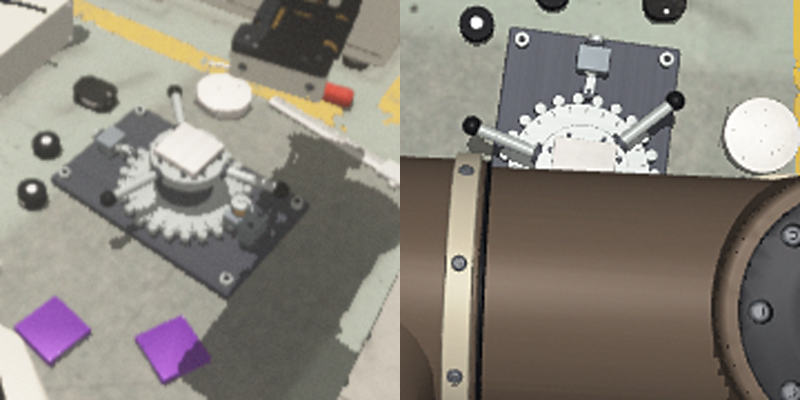

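Scene and top views show the fingers right of the front spoke with clear space below. The left and right balls stay visible in both, so I can track the table angle from them.

Emit:
drive_tool --commands '[{"tx":0,"ty":0,"tz":-0.08,"turn":0,"hand":1},{"tx":0,"ty":0,"tz":-0.12,"turn":0,"hand":1},{"tx":0,"ty":0,"tz":-0.14,"turn":0,"hand":1},{"tx":0,"ty":0,"tz":-0.157,"turn":0,"hand":1},{"tx":0,"ty":0,"tz":-0.157,"turn":0,"hand":1},{"tx":0,"ty":0,"tz":-0.157,"turn":0,"hand":1}]' --grip_force 10

```text
time_s: 3.45
tcp_pos: [0.4942, -0.2154, 0.0565]
eef_rot: [-180.0, 0.1, -173.2]
contact_force: [0.4, 0.5, 1.1]
gripper_width: 0.0001
gripper_force: 0.0
```

```bash
cat >> h.py <<'E'
p0=np.array([0.56359,-0.15607,-0.14305])
def angle():
    out=[]
    for n,sp in(("top",(315,75)),("scene",(195,315,75))):
        c=r.capture(n); g=cv2.GaussianBlur(cv2.cvtColor(c["frame"],cv2.COLOR_RGB2GRAY),(0,0),1.2).astype(np.float32)
        for s in sp:
            th=np.arange(-8,75,.5); q=np.array([proj(c,P(p0,pol(.096,s-t,.063))) for t in th],np.float32)
            v=cv2.remap(g,q[:,0],q[:,1],cv2.INTER_LINEAR).ravel(); m=v<v.min()+12
            out.append((n,s,round(float(th[m].mean()),1),round(float(th[m].std()),1),round(float(v.min()))))
    return out
def rep():
    s=r.get_state(); print(s["time_s"],np.round(s["tcp_pos"],4),np.round(s["eef_rot"],1),np.round(s["contact_force"],1),np.round(s["joints"][5],1)); print(angle())
def tgt(theta,d,rad=.076):
    """shift numbers (already /0.6, /90) from current tcp to pose behind spoke at table angle theta, TCP d behind axis"""
    a=np.pi+np.radians(15-theta)+p0[2]; e=np.array([np.cos(a),np.sin(a)]); t=np.array([np.sin(a),-np.cos(a)])
    w=p0[:2]+rad*e-d*t; s=r.get_state(); yaw=np.degrees(a)-90+90
    dy=(np.degrees(a)-s["eef_rot"][2]+180)%360-180
    return np.round(np.r_[(w-s["tcp_pos"][:2])/.6,dy/90],4)
E
python3 - <<'E'
from h import *
rep()
for th in(0,): 
  for d in (.040,.032,.028,.024): print(th,d,tgt(th,d))
E
```

```text
3.45 [ 0.4942 -0.2154  0.0565] [-1.800e+02  1.000e-01 -1.732e+02] [0.4 0.5 1.1] -80.5
[('top', 315, -0.2, 2.0, 34), ('top', 75, 0.0, 1.9, 33), ('scene', 195, 1.2, 3.5, 43), ('scene', 315, 64.8, 5.8, 50), ('scene', 75, -0.8, 2.3, 57)]
0 0.04 [-0.0026  0.0174 -0.0003]
0 0.032 [-0.0041  0.0306 -0.0003]
0 0.028 [-0.0049  0.0372 -0.0003]
0 0.024 [-0.0057  0.0439 -0.0003]
```

Emit:
drive_tool --commands '[{"tx":-0.0015,"ty":0.01,"tz":0,"turn":0,"hand":1},{"tx":-0.0026,"ty":0.0174,"tz":0,"turn":0,"hand":1},{"tx":-0.0035,"ty":0.024,"tz":0,"turn":0,"hand":1},{"tx":-0.0041,"ty":0.0306,"tz":0,"turn":0,"hand":1},{"tx":-0.0045,"ty":0.0335,"tz":0,"turn":0,"hand":1},{"tx":-0.0049,"ty":0.036,"tz":0,"turn":0,"hand":1},{"tx":-0.0052,"ty":0.038,"tz":0,"turn":0,"hand":1},{"tx":-0.0055,"ty":0.04,"tz":0,"turn":0,"hand":1},{"tx":-0.0056,"ty":0.042,"tz":0,"turn":0,"hand":1},{"tx":-0.0057,"ty":0.044,"tz":0,"turn":0,"hand":1}]' --grip_force 10

```text
time_s: 4.55
tcp_pos: [0.4901, -0.1886, 0.0555]
eef_rot: [-180.0, -0.0, -173.2]
contact_force: [1.1, -0.2, -0.1]
gripper_width: 0.0005
gripper_force: 0.0
```

```bash
python3 - <<'E'
from h import *
rep()
for d in (.024,.020,.016,.012): print(0,d,tgt(0,d))
E
```

```text
4.55 [ 0.4901 -0.1886  0.0555] [-180.    -0.  -173.2] [ 1.1 -0.2 -0.1] -83.6
[('top', 315, -0.2, 2.0, 34), ('top', 75, 0.0, 1.9, 32), ('scene', 195, 14.8, 2.9, 59), ('scene', 315, 66.8, 4.6, 48), ('scene', 75, -0.2, 2.3, 58)]
0 0.024 [ 0.0014 -0.0006 -0.0002]
0 0.02 [ 0.0006  0.006  -0.0002]
0 0.016 [-0.0002  0.0126 -0.0002]
0 0.012 [-0.001   0.0192 -0.0002]
```

No contact yet, so the fingertips must be thinner than I assumed. I'll creep on.

Emit:
drive_tool --commands '[{"tx":0.001,"ty":0.002,"tz":0,"turn":0,"hand":1},{"tx":0.0008,"ty":0.004,"tz":0,"turn":0,"hand":1},{"tx":0.0006,"ty":0.006,"tz":0,"turn":0,"hand":1},{"tx":0.0004,"ty":0.008,"tz":0,"turn":0,"hand":1},{"tx":0.0002,"ty":0.01,"tz":0,"turn":0,"hand":1},{"tx":0,"ty":0.0115,"tz":0,"turn":0,"hand":1},{"tx":-0.0002,"ty":0.0126,"tz":0,"turn":0,"hand":1},{"tx":-0.0002,"ty":0.0126,"tz":0,"turn":0,"hand":1}]' --grip_force 10

```text
time_s: 5.45
tcp_pos: [0.4899, -0.181, 0.0556]
eef_rot: [180.0, -0.0, -173.2]
contact_force: [-0.6, -2.0, -0.5]
gripper_width: 0.0005
gripper_force: 1.0
```

```bash
python3 - <<'E'
from h import *
rep()
for th,d in ((0,.016),(0,.012),(0,.008),(0,.004),(5,.016),(8,.016)): print(th,d,tgt(th,d))
w=r.capture("scene"); t=r.capture("wrist")
a=w["frame"][140:270,220:350,::-1]; b=t["frame"][:,64:448,::-1]
cv2.imwrite("pics/a3.png",np.hstack([cv2.resize(x,(400,400),interpolation=cv2.INTER_CUBIC) for x in(a,b)]))
E
```

```text
5.45 [ 0.4899 -0.181   0.0556] [ 180.    -0.  -173.2] [-0.6 -2.  -0.5] -84.4
[('top', 315, 3.2, 2.0, 33), ('top', 75, 3.8, 1.7, 31), ('scene', 195, -6.8, 0.9, 49), ('scene', 315, 65.0, 6.1, 47), ('scene', 75, 3.2, 2.3, 56)]
0 0.016 [ 0.0002  0.     -0.0003]
0 0.012 [-0.0006  0.0067 -0.0003]
0 0.008 [-0.0014  0.0133 -0.0003]
0 0.004 [-0.0022  0.0199 -0.0003]
5 0.016 [-0.003   0.0109 -0.0558]
8 0.016 [-0.0044  0.0175 -0.0891]
```

View pics/a3.png

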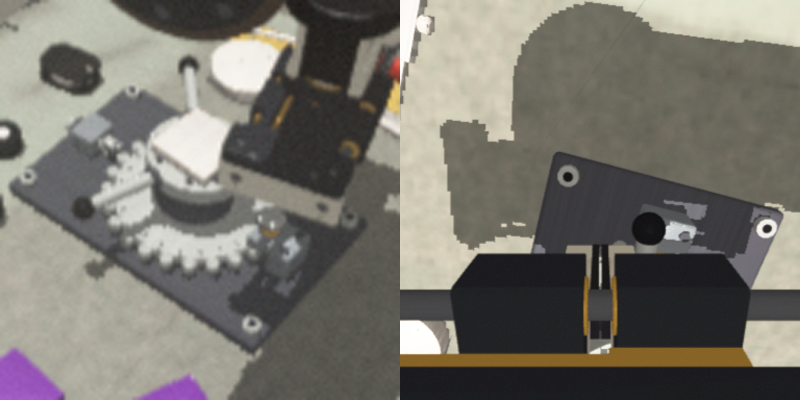

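The wrist view shows the front ball at (650,228) with the fingertip against its spoke. The tracked angle is about 3.4°, so the finger has made contact at an effective offset of 20.5 mm. Next I'll compute the arc rows.

```bash
python3 - <<'E'
from h import *
for th in (5,6.5,8,9.5,11,12.5,14,15.5,17,18.5): print(th,tgt(th,.0205).tolist())
E
```

```text
5 [-0.0027, 0.0034, -0.0558]
6.5 [-0.0037, 0.0067, -0.0724]
8 [-0.0046, 0.01, -0.0891]
9.5 [-0.0054, 0.0134, -0.1058]
11 [-0.006, 0.0168, -0.1224]
12.5 [-0.0066, 0.0201, -0.1391]
14 [-0.0072, 0.0235, -0.1558]
15.5 [-0.0076, 0.0269, -0.1724]
17 [-0.0079, 0.0304, -0.1891]
18.5 [-0.0082, 0.0338, -0.2058]
```

Emit:
drive_tool --commands '[{"tx":-0.0027,"ty":0.0034,"tz":0,"turn":-0.0558,"hand":1},{"tx":-0.0037,"ty":0.0067,"tz":0,"turn":-0.0724,"hand":1},{"tx":-0.0046,"ty":0.01,"tz":0,"turn":-0.0891,"hand":1},{"tx":-0.0054,"ty":0.0134,"tz":0,"turn":-0.1058,"hand":1},{"tx":-0.006,"ty":0.0168,"tz":0,"turn":-0.1224,"hand":1},{"tx":-0.0066,"ty":0.0201,"tz":0,"turn":-0.1391,"hand":1},{"tx":-0.0072,"ty":0.0235,"tz":0,"turn":-0.1558,"hand":1},{"tx":-0.0076,"ty":0.0269,"tz":0,"turn":-0.1724,"hand":1},{"tx":-0.0079,"ty":0.0304,"tz":0,"turn":-0.1891,"hand":1},{"tx":-0.0082,"ty":0.0338,"tz":0,"turn":-0.2058,"hand":1}]' --grip_force 10

```text
time_s: 6.65
tcp_pos: [0.4852, -0.1607, 0.0556]
eef_rot: [180.0, 0.0, 168.2]
contact_force: [-0.6, -2.8, 0.4]
gripper_width: 0.0002
gripper_force: 1.1
```

```bash
python3 - <<'E'
from h import *
rep()
for th in (18.5,20,21.5,23,24.5,26,27.5,29,30.5,32,33.5): print(th,tgt(th,.0205).tolist())
E
```

```text
6.65 [ 0.4852 -0.1607  0.0556] [180.    0.  168.2] [-0.6 -2.8  0.4] -105.5
[('top', 315, 18.8, 1.7, 29), ('top', 75, 19.0, 1.9, 31), ('scene', 195, 17.0, 3.0, 39), ('scene', 315, 35.1, 25.4, 41), ('scene', 75, 18.2, 2.6, 56)]
18.5 [-0.0004, -0.0003, 0.0002]
20 [-0.0005, 0.0032, -0.0165]
21.5 [-0.0006, 0.0066, -0.0332]
23 [-0.0006, 0.01, -0.0498]
24.5 [-0.0005, 0.0135, -0.0665]
26 [-0.0003, 0.0169, -0.0832]
27.5 [0.0, 0.0203, -0.0998]
29 [0.0004, 0.0237, -0.1165]
30.5 [0.0009, 0.0271, -0.1332]
32 [0.0014, 0.0305, -0.1498]
33.5 [0.0021, 0.0339, -0.1665]
```

Table tracks the finger (18.7°, one click passed). Continuing.

Emit:
drive_tool --commands '[{"tx":-0.0005,"ty":0.0032,"tz":0,"turn":-0.0165,"hand":1},{"tx":-0.0006,"ty":0.0066,"tz":0,"turn":-0.0332,"hand":1},{"tx":-0.0006,"ty":0.01,"tz":0,"turn":-0.0498,"hand":1},{"tx":-0.0005,"ty":0.0135,"tz":0,"turn":-0.0665,"hand":1},{"tx":-0.0003,"ty":0.0169,"tz":0,"turn":-0.0832,"hand":1},{"tx":0,"ty":0.0203,"tz":0,"turn":-0.0998,"hand":1},{"tx":0.0004,"ty":0.0237,"tz":0,"turn":-0.1165,"hand":1},{"tx":0.0009,"ty":0.0271,"tz":0,"turn":-0.1332,"hand":1},{"tx":0.0014,"ty":0.0305,"tz":0,"turn":-0.1498,"hand":1},{"tx":0.0021,"ty":0.0339,"tz":0,"turn":-0.1665,"hand":1}]' --grip_force 10

```text
time_s: 7.75
tcp_pos: [0.4863, -0.1405, 0.0556]
eef_rot: [-180.0, -0.0, 153.3]
contact_force: [-0.1, -2.0, 0.1]
gripper_width: 0.0004
gripper_force: 1.1
```

```bash
python3 - <<'E'
from h import *
rep()
for th in (33.5,35,36.5,38,39.5,41,42.5,44,45.5,47,48.5): print(th,tgt(th,.0205).tolist())
E
```

```text
7.75 [ 0.4863 -0.1405  0.0556] [-180.    -0.   153.3] [-0.1 -2.   0.1] -122.9
[('top', 315, 33.8, 1.7, 29), ('top', 75, 33.8, 2.0, 30), ('scene', 195, 33.5, 2.2, 38), ('scene', 315, 24.4, 19.8, 31), ('scene', 75, 33.2, 2.6, 54)]
33.5 [0.0001, 0.0002, -0.0005]
35 [0.0009, 0.0035, -0.0171]
36.5 [0.0017, 0.0069, -0.0338]
38 [0.0026, 0.0102, -0.0505]
39.5 [0.0036, 0.0135, -0.0671]
41 [0.0047, 0.0167, -0.0838]
42.5 [0.0058, 0.02, -0.1005]
44 [0.0071, 0.0232, -0.1171]
45.5 [0.0084, 0.0263, -0.1338]
47 [0.0098, 0.0294, -0.1505]
48.5 [0.0113, 0.0325, -0.1671]
```

Emit:
drive_tool --commands '[{"tx":0.0009,"ty":0.0035,"tz":0,"turn":-0.0171,"hand":1},{"tx":0.0017,"ty":0.0069,"tz":0,"turn":-0.0338,"hand":1},{"tx":0.0026,"ty":0.0102,"tz":0,"turn":-0.0505,"hand":1},{"tx":0.0036,"ty":0.0135,"tz":0,"turn":-0.0671,"hand":1},{"tx":0.0047,"ty":0.0167,"tz":0,"turn":-0.0838,"hand":1},{"tx":0.0058,"ty":0.02,"tz":0,"turn":-0.1005,"hand":1},{"tx":0.0071,"ty":0.0232,"tz":0,"turn":-0.1171,"hand":1},{"tx":0.0084,"ty":0.0263,"tz":0,"turn":-0.1338,"hand":1},{"tx":0.0098,"ty":0.0294,"tz":0,"turn":-0.1505,"hand":1},{"tx":0.0098,"ty":0.0294,"tz":0,"turn":-0.1505,"hand":1}]' --grip_force 10

```text
time_s: 8.85
tcp_pos: [0.4922, -0.1228, 0.0555]
eef_rot: [-180.0, -0.0, 139.7]
contact_force: [-0.6, -2.4, 0.5]
gripper_width: 0.0004
gripper_force: 1.1
```

```bash
python3 - <<'E'
from h import *
rep()
for th in (47,48,49,50,51,52,53,54,55): print(th,tgt(th,.0205).tolist())
E
```

```text
8.85 [ 0.4922 -0.1228  0.0555] [-180.    -0.   139.7] [-0.6 -2.4  0.5] -138.5
[('top', 315, 47.8, 1.7, 29), ('top', 75, 47.5, 2.2, 30), ('scene', 195, 22.5, 25.7, 39), ('scene', 315, 16.8, 15.7, 31), ('scene', 75, 60.8, 12.5, 51)]
47 [0.0003, 0.0002, 0.0001]
48 [0.0013, 0.0023, -0.0111]
49 [0.0023, 0.0043, -0.0222]
50 [0.0033, 0.0064, -0.0333]
51 [0.0044, 0.0084, -0.0444]
52 [0.0056, 0.0104, -0.0555]
53 [0.0067, 0.0123, -0.0666]
54 [0.0079, 0.0143, -0.0777]
55 [0.0092, 0.0162, -0.0888]
```

Emit:
drive_tool --commands '[{"tx":0.0013,"ty":0.0023,"tz":0,"turn":-0.0111,"hand":1},{"tx":0.0023,"ty":0.0043,"tz":0,"turn":-0.0222,"hand":1},{"tx":0.0033,"ty":0.0064,"tz":0,"turn":-0.0333,"hand":1},{"tx":0.0044,"ty":0.0084,"tz":0,"turn":-0.0444,"hand":1},{"tx":0.0056,"ty":0.0104,"tz":0,"turn":-0.0555,"hand":1},{"tx":0.0067,"ty":0.0123,"tz":0,"turn":-0.0666,"hand":1},{"tx":0.0073,"ty":0.0133,"tz":0,"turn":-0.072,"hand":1},{"tx":0.0073,"ty":0.0133,"tz":0,"turn":-0.072,"hand":1}]' --grip_force 10

```text
time_s: 9.75
tcp_pos: [0.4969, -0.1146, 0.0556]
eef_rot: [180.0, 0.0, 133.3]
contact_force: [0.9, 0.1, -0.2]
gripper_width: 0.0006
gripper_force: 0.0
```

```bash
python3 - <<'E'
from h import *
rep()
for th in (40,53,54): print(th,tgt(th,.0205).tolist())
E
```

```text
9.75 [ 0.4969 -0.1146  0.0556] [180.    0.  133.3] [ 0.9  0.1 -0.2] -145.8
[('top', 315, 60.5, 1.9, 29), ('top', 75, 60.0, 2.2, 31), ('scene', 195, 21.9, 30.6, 41), ('scene', 315, 19.8, 16.2, 34), ('scene', 75, 66.2, 4.9, 45)]
40 [-0.0131, -0.0281, 0.15]
53 [-0.0008, -0.0011, 0.0055]
54 [0.0004, 0.0009, -0.0056]
```

Table at 60°, and the finger is free of the spoke. Backing off, lifting, and moving over the pin.

Emit:
drive_tool --commands '[{"tx":-0.006,"ty":-0.014,"tz":0,"turn":0,"hand":1},{"tx":-0.008,"ty":-0.022,"tz":0.03,"turn":0.09,"hand":1},{"tx":0.0023,"ty":-0.0535,"tz":0.05,"turn":0.18,"hand":1},{"tx":0.0023,"ty":-0.0535,"tz":0.05,"turn":0.27,"hand":1},{"tx":0.0023,"ty":-0.0535,"tz":0.05,"turn":0.36,"hand":1},{"tx":0.0023,"ty":-0.0535,"tz":0.05,"turn":0.45,"hand":1},{"tx":0.0023,"ty":-0.0535,"tz":0.05,"turn":0.54,"hand":1},{"tx":0.0023,"ty":-0.0535,"tz":0.05,"turn":0.594,"hand":1},{"tx":0.0023,"ty":-0.0535,"tz":0.05,"turn":0.594,"hand":1},{"tx":0.0023,"ty":-0.0535,"tz":0.05,"turn":0.594,"hand":1}]' --grip_force 10

```text
time_s: 10.85
tcp_pos: [0.4977, -0.1473, 0.0855]
eef_rot: [180.0, -0.0, -173.4]
contact_force: [-0.5, 0.0, 0.6]
gripper_width: 0.0002
gripper_force: 0.0
```

```bash
python3 - <<'E'
from h import *
rep(); s=r.get_state()
print((P(p0,(-.066,0,.049))-s["tcp_pos"])/.6)
w=r.capture("scene"); t=r.capture("top")
a=w["frame"][140:270,220:350,::-1]; b=t["frame"][160:340,220:400,::-1]
cv2.imwrite("pics/a4.png",np.hstack([cv2.resize(x,(400,400),interpolation=cv2.INTER_CUBIC) for x in(a,b)]))
E
```

```text
10.85 [ 0.4977 -0.1473  0.0855] [ 180.    -0.  -173.4] [-0.5  0.   0.6] -88.6
[('top', 315, 61.3, 6.6, 60), ('top', 75, 60.0, 2.2, 32), ('scene', 195, 59.2, 1.7, 44), ('scene', 315, 54.5, 11.7, 43), ('scene', 75, 59.5, 1.6, 66)]
[ 0.00070408  0.00076666 -0.06090701]
```

View pics/a4.png

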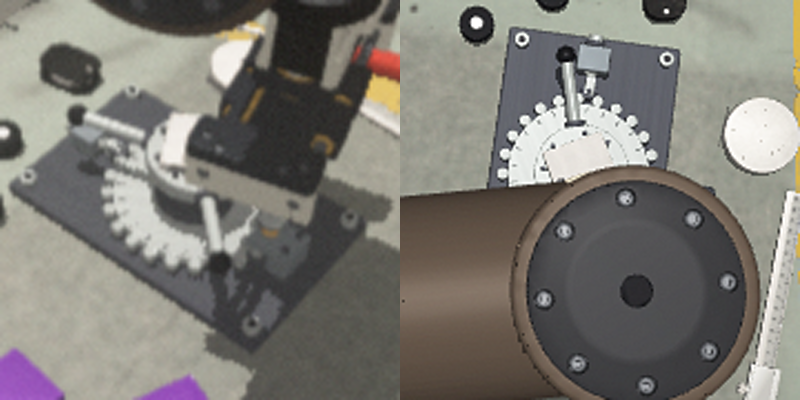

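Table rests at the fourth click and the finger is over the pin. Pressing it down.

Emit:
drive_tool --commands '[{"tx":0.0007,"ty":0.0008,"tz":-0.03,"turn":0,"hand":1},{"tx":0.0007,"ty":0.0008,"tz":-0.05,"turn":0,"hand":1},{"tx":0.0007,"ty":0.0008,"tz":-0.056,"turn":0,"hand":1},{"tx":0.0007,"ty":0.0008,"tz":-0.06,"turn":0,"hand":1},{"tx":0.0007,"ty":0.0008,"tz":-0.063,"turn":0,"hand":1},{"tx":0.0007,"ty":0.0008,"tz":-0.066,"turn":0,"hand":1},{"tx":0.0007,"ty":0.0008,"tz":-0.069,"turn":0,"hand":1},{"tx":0.0007,"ty":0.0008,"tz":-0.072,"turn":0,"hand":1},{"tx":0.0007,"ty":0.0008,"tz":-0.0745,"turn":0,"hand":1},{"tx":0.0007,"ty":0.0008,"tz":-0.0745,"turn":0,"hand":1}]' --grip_force 10

```text
time_s: 12.05
tcp_pos: [0.4984, -0.1465, 0.041]
eef_rot: [-180.0, -0.0, -173.2]
contact_force: [-2.9, -0.6, 4.0]
gripper_width: -0.0001
gripper_force: 2.2
```

Emit:
drive_tool --commands '[{"tx":0,"ty":0,"tz":-0.001,"turn":0,"hand":1},{"tx":0,"ty":0,"tz":-0.002,"turn":0,"hand":1},{"tx":0,"ty":0,"tz":-0.002,"turn":0,"hand":1},{"tx":0,"ty":0,"tz":-0.002,"turn":0,"hand":1}]' --grip_force 10

```text
time_s: 12.45
tcp_pos: [0.4984, -0.1465, 0.0408]
eef_rot: [-180.0, 0.0, -173.2]
contact_force: [-6.6, 1.2, 15.7]
gripper_width: 0.0007
gripper_force: 7.8
```

The force jumped to 15.7 N at a tip height of 40.8 mm, so the pin is on its stop. Retracting straight up, then toward the robot.

Emit:
drive_tool --commands '[{"tx":0,"ty":0,"tz":0.02,"turn":0,"hand":1},{"tx":0,"ty":0,"tz":0.08,"turn":0,"hand":1},{"tx":0,"ty":0,"tz":0.16,"turn":0,"hand":1},{"tx":0,"ty":0,"tz":0.24,"turn":0,"hand":1},{"tx":-0.08,"ty":-0.16,"tz":0.25,"turn":0,"hand":1},{"tx":-0.12,"ty":-0.24,"tz":0.25,"turn":0,"hand":1},{"tx":-0.2,"ty":-0.32,"tz":0.25,"turn":0,"hand":1},{"tx":-0.2,"ty":-0.32,"tz":0.25,"turn":0,"hand":1},{"tx":-0.2,"ty":-0.32,"tz":0.25,"turn":0,"hand":1},{"tx":-0.2,"ty":-0.32,"tz":0.25,"turn":0,"hand":1}]' --grip_force 10

```text
time_s: 13.45
tcp_pos: [0.3768, -0.3407, 0.1902]
eef_rot: [-180.0, 0.1, -173.5]
contact_force: [0.4, -0.3, 0.2]
gripper_width: 0.0002
gripper_force: 0.0
```

```bash
python3 - <<'E'
from h import *
rep()
w=r.capture("scene"); t=r.capture("top")
a=w["frame"][140:270,220:350,::-1]; b=t["frame"][160:340,220:400,::-1]
cv2.imwrite("pics/a5.png",np.hstack([cv2.resize(x,(400,400),interpolation=cv2.INTER_CUBIC) for x in(a,b)]))
E
```

```text
13.45 [ 0.3768 -0.3407  0.1902] [-1.800e+02  1.000e-01 -1.735e+02] [ 0.4 -0.3  0.2] -63.5
[('top', 315, 60.5, 1.9, 25), ('top', 75, 60.0, 2.2, 27), ('scene', 195, 59.5, 1.9, 56), ('scene', 315, 62.0, 1.3, 85), ('scene', 75, 59.5, 1.6, 68)]
```

View pics/a5.png

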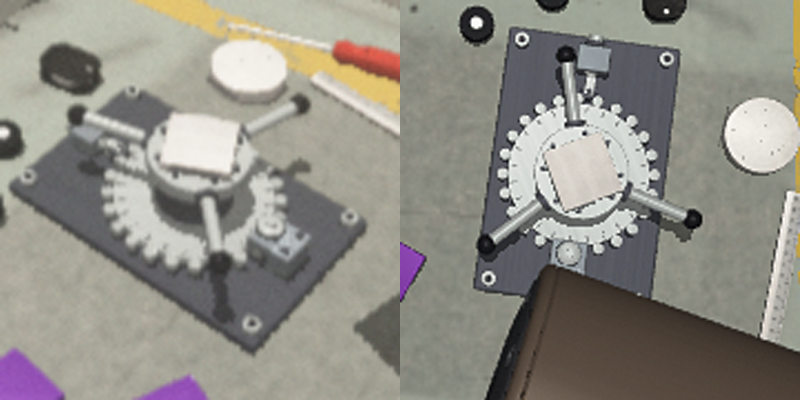

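The table sits at 60°, the pin head is low on its bracket at about (270,228), and the block is seated. The surrounding things haven't moved, and the arm is clear.

```bash
python3 -c "
from plant import r
print(r.close_job())"
```

```text
the job is handed in; nothing more can be done
None
```

The table was turned four clicks clockwise and rests at about 60°, the lock pin is pressed home on its stop, the block is still seated, and the job is handed in; no verdict was returned.

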